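# Close a fermenting crock: strainer disk, then locking ring

### The arm

A 6-joint arm with a two-finger parallel gripper is mounted at the origin on a cart in front of the work surface, level with it; the furniture and walls round the work are solid. World frame = base frame: x ahead of the robot, y to its left, z up, the work surface at z = 0. Lengths are in m, angles in rad, forces in N, time in s.
With the tool pointing down it reaches from about 0.35 to 0.925 m from the base axis. Payload 6.4 kg.
Tool frame: the origin (TCP) lies at the very end of the fingers, on their centre line; the grasp point (between the pads) lies ctrl.pinch_z behind it (ctrl.pinch_z is the distance from the TCP to the grasp point, in m); z points along the fingers, y is the line along which they close (so a half turn about z gives the same grasp; the last joint's range is limited). The gripper opens to 85 mm and grips with 20 to 120 N. Pads are 22 mm wide; open, the fingers measure 114 mm over their backs; the gripper's body (76 mm by 85 mm) begins 54 mm behind the grasp point. The pads swing forward as they close: fully open they stand 13 mm farther back than shut.
Start: joints at [1.158, 0.245, 1.558, -0, 1.339, -0.174], TCP at [0.154, 0.632, 0.231] pointing down, gripper open.
Joint ranges: [-3.13, 3.13], [-1.02, 2.26], [0.13, 2.54], [-0.95, 4.09], [0.21, 2.88], [-2.74, 2.74]. Speed limits (rad/s): [2.57, 2.57, 3.14, 3.14, 3.14, 3.14].

### API

Orientations are given as [roll, pitch, yaw] about the fixed x, y, z axes, in that order (R = Rz(yaw) Ry(pitch) Rx(roll)).
In Python, from bench import ctrl gives the robot as it stands.
- The arm moves only by the shell command python3 -m handwheel 'ROWS' [FORCE]. ROWS is JSON, a list of rows, each an object of numbers: "wx", "wy", "wz": the turn, a rotation vector about the tool's x, y, z in degrees; "x", "y", "z": the shift along the tool's x, y, z in m; "grip": the finger opening in m, from 0 to 0.0854. A call has exactly 10 rows; each row shifts and turns the commanded pose from where the row before left it, along the tool's axes as they then stand; what a row does not reach is not made up. A row lasts 1/10 s, in which the tool goes at most 50 mm and 8.59 degrees, less where a joint would pass 70% of its speed; a pose out of reach is approached as far as the arm can. A call with a gripper value outside its range is refused whole. The fingers move at their own pace and stop on an object; FORCE is the grip in N (left out, the last holds). Time passes only in rows, so rows that do not move let the fingers close, or fill a call up. It gives the time, the measured TCP pose, the force, the opening and the grip force at its end, in the units of the state.
- ctrl.get_state(): the state, without advancing time (a new reading comes with each control period).
- ctrl.snapshot(name): name is "side" or "top" or "wrist"; returns the picture (400x640x3 uint8, red, green, blue); there is no depth.
- ctrl.camera_params(name): a dict with "vfov" (degrees; the focal length in pixels is half the picture's height over the tangent of half this angle, whatever the lens; pixels are square), "cx", "cy" (the principal point, pixels), "R" (3x3) and "t" (3): a world point X has camera coordinates R X + t. Camera axes: x right, y down, z forward; pixel columns grow to the right and rows downward; lengths in m; the calibration is good to about 2 mm. A picture is of the moment at which its call begins: read the wrist's pose just before it. camera_params takes no time and is no camera call; for the wrist camera it gives the pose at the moment of the call.
- ctrl.close_job(): hands the job in; it is judged then, once.
Trained networks look in the newest picture that a camera, given by its name, has taken for a name from the list of things; names that differ only in an ending like _2 or _b are one class to them, and where a whole thing is asked for, a point or a joint stands for the part that bears it (a point fixed in the world has none). Each returns a list of dicts, best first, with "p" (0 to 1); they miss things now and then, are a little off and sometimes report something else, mostly with a low value. They report only what shows in the picture. A call takes as long as a camera call. They do not tell look-alikes from the thing itself.
- ctrl.search_frame(name, camera): "rect" ([left, top, width, height] in pixels, round what is visible of it).
- ctrl.outline_of(name, camera): "pixels" (400x640 bool, what is visible of it) and "rect" ([left, top, width, height] in pixels, round what is visible of it).
- ctrl.spot_point(name, camera): "position" ([column, row] in pixels: a listed point, or the origin of a listed thing).
The state is a dict: "t": time; "joints": joint angles; "qd": joint speeds; "effort": joint torques, N m; "tcp_pos": TCP position; "tool_rot": TCP orientation; "ft_force": force on the tool from outside, world axes, zero at the start; "moment": the same for the moment, N m; "grip_width": finger opening in m; "grasp_force": force on a finger pad.
Only numpy, scipy, OpenCV 4.12 (cv2) and the standard library are available. Lean on these libraries where they do the work, as an engineer would, in place of code of your own. Each camera call takes 0.05 s, during which the arm holds its last target. There are 200 camera calls.

### The job

Close the white stoneware crock. Lay the larger of the two steel strainer disks in its mouth, knob up, so that it sits flat on the ledge inside the rim; then set the steel ring with the bridge handle over the neck, its bar in line with the crock's two ears so that it drops fully down, turn it clockwise (seen from above) until it is locked, and let go.

Things in the scene. Friction and masses are not known exactly. Their poses are not given: they have to be found in the camera images.
- crock: White stoneware crock, 116 mm across, 110 mm high to the rim; heavy, fixed. Origin: centre of its underside, z up. An ear stands out of the body at +x and at -x (to 78 mm from the axis, 50 mm high). Neck 74 mm across with two lugs outside, to 44 mm from the axis, 6 to 20 mm below the rim, on the y sides; the two gaps between them, 100 degrees each, are centred over the ears.
- crock_mouth (a point): Centre of the crock's mouth at rim height, 110 mm above the crock's underside; fixed to the crock, same axes. 7 mm below the rim a ledge (hole 40 mm) carries the disk; the round recess above it is 66 mm across. Under each neck lug is a slot for the ring's lugs, entered by turning clockwise seen from above; it ends at a stop.
- disk: The larger strainer disk: steel, 56 mm across, 5 mm thick, fine holes, central knob 12 mm across (9 at its foot), top 20 mm above the underside. Lies knob up. Origin: centre of the underside, z up; about 80 g. 5 mm play all round in the recess; seated, its underside is 103 mm above the crock's. A like disk of 36 mm lies there too: it belongs elsewhere and would fall through.
- ring: Steel ring, 102 mm across, 24 mm high, top flange; bridge bar on 2 legs along its x: 94 long, 12 wide, 50 to 64 mm above the underside. Origin: centre of the underside; 250 g. Lugs inside, under the bar's ends. x axis within 25 degrees of the crock's (either way round) it goes down, 3 mm play, to 90 mm above the crock's underside; then turns clockwise freely: locked past 45, stop at 70 degrees.
There are look-alikes about, which are no part of the job. What is shaped like the disk but blue or turquoise is not meant.

How it is judged:
On the way, in this order (a step that is already met when the one before it is completed fails the run):
1. the larger disk lies flat on the ledge in the crock's mouth (horizontal distance between disk and crock_mouth below 0.009 m and z of disk in the frame of crock between 0.099 and 0.107 m and angle between disk's own z axis and vertical below 0.14 rad), for 0.2 s.
2. the ring is fully down over the neck, with the disk still seated (all of step 1 and horizontal distance between ring and crock_mouth below 0.009 m and z of ring in the frame of crock between 0.085 and 0.095 m and angle between ring's own z axis and vertical below 0.14 rad), for 0.1 s.
At the end, for the whole second after the job is handed in: Disk in the mouth within 9 mm of centre and 4 mm of its seat height; ring over the neck within 9 mm of centre and 5 mm of fully down; both within 8 degrees of level and at rest; the bar turned clockwise at least 45 degrees from the line of the ears (all of step 2 and angle between the x axis of ring and the x axis of crock, either way round above 0.785 rad and linear speed of each of ring, disk below 0.02 m/s); the robot touches nothing.
It also fails if it takes over 54 s, if anything falls off the work surface, if the arm or the gripper's body presses on something with over 40 N, if the wrist force passes 120 N, or if a joint passes its speed limit or range.

## Working session

There is one attempt and no reset: what is moved stays moved. The work goes in short steps, Python scripts to look and compute and a shell command to move; the robot and the scene stay as the last step left them, time stands still between calls to the robot, and variables do not carry over. Pictures are saved under pics/ and viewed, at most 12 in all, crops included, and the job is handed in when it is done.

```bash
ls; mkdir -p pics; python3 - <<'E'
from bench import ctrl
import cv2,numpy as np
s=ctrl.get_state();print(s, ctrl.pinch_z)
ims=[]
for c in ["side","top","wrist"]:
    p=ctrl.camera_params(c);print(c,p)
    im=ctrl.snapshot(c);cv2.imwrite(f"pics/{c}0.png",im[:,:,::-1])
    for n in ["crock","disk","ring","crock_mouth"]:
        try:print(n,[(round(d['p'],2),np.round(d['position'],1).tolist()) for d in ctrl.spot_point(n,c)],[(round(d['p'],2),d['rect']) for d in ctrl.search_frame(n,c)])
        except Exception as e:print(n,e)
E
```

```text
pics
{'t': 0.0, 'joints': array([ 1.15791329e+00,  2.45838920e-01,  1.55903104e+00,  4.07663953e-05,
        1.33871447e+00, -1.74094834e-01]), 'qd': array([ 0.00091917, -0.00053179,  0.00104173,  0.00057984,  0.00041328,
        0.00057351]), 'effort': array([-9.58041164e-04, -4.29513502e+01, -3.26124179e+01, -2.19899257e-04,
        5.36247011e-03, -1.54540402e-06]), 'tcp_pos': array([0.15349121, 0.63103298, 0.23015529]), 'tool_rot': array([-3.13963785e+00, -3.84064023e-04,  2.90279466e+00]), 'ft_force': array([ 0.5133319 ,  0.77613238, -1.0447359 ]), 'moment': array([0.00476223, 0.02086752, 0.00651714]), 'grasp_force': 0.0, 'grip_width': 0.08520834070146316} 0.0187
side {'vfov': 50.87905970925551, 'cx': 318.06107423136416, 'cy': 194.14492745347553, 'R': array([[-0.99961168, -0.02264265, -0.01624198],
       [-0.00149742,  0.62567458, -0.78008274],
       [ 0.02782533, -0.7797555 , -0.62546552]]), 't': array([0.5149177 , 0.16688649, 0.86276007])}
crock [(0.88, [327.1, 161.2]), (0.36, [330.4, 131.7])] [(0.63, [300.9, 124.3, 55.3, 50.3])]
disk [(0.94, [354.7, 263.4]), (0.86, [313.8, 
[... 706 characters left out ...]
63, [261.6, 204.5])] [(0.81, [257.9, 230.8, 16.1, 15.2]), (0.61, [218.9, 214.2, 18.9, 20.1]), (0.54, [251.8, 194.8, 19.3, 19.0])]
ring [(0.91, [317.0, 230.1])] [(0.96, [296.3, 208.8, 38.3, 35.2])]
crock_mouth [(0.93, [418.4, 212.0])] [(0.68, [389.1, 182.8, 50.7, 62.2])]
wrist {'vfov': 71.46809474580068, 'cx': 320.93458558919957, 'cy': 195.06127399119634, 'R': array([[ 2.36128937e-01,  9.71721666e-01, -3.58971242e-04],
       [ 9.21511774e-01, -2.23810660e-01,  3.17371768e-01],
       [ 3.08316681e-01, -7.52714543e-02, -9.48301129e-01]]), 't': array([-0.64845594, -0.04178807,  0.38091031])}
crock [] []
disk [(0.77, [14.4, 395.2])] [(0.8, [2.4, 383.1, 26.9, 15.1])]
ring [] []
crock_mouth [] []
```

```bash
python3 - <<'E'
import cv2,numpy as np
a=cv2.imread("pics/top0.png")[150:290,190:460];b=cv2.imread("pics/side0.png")[100:340,220:430]
a=cv2.resize(a,(540,280),interpolation=3);b=cv2.resize(b,None,fx=300/240*1.2,fy=1.5,interpolation=3)
a=cv2.imread("pics/top0.png")[160:270,200:450];a=cv2.resize(a,None,fx=3,fy=3,interpolation=2)
b=cv2.imread("pics/side0.png")[120:330,260:390];b=cv2.resize(b,None,fx=2.8,fy=2.8,interpolation=2)
cv2.imwrite("pics/a.png",a);cv2.imwrite("pics/b.png",b)
E
```

```text
(no output)
```

View pics/a.png

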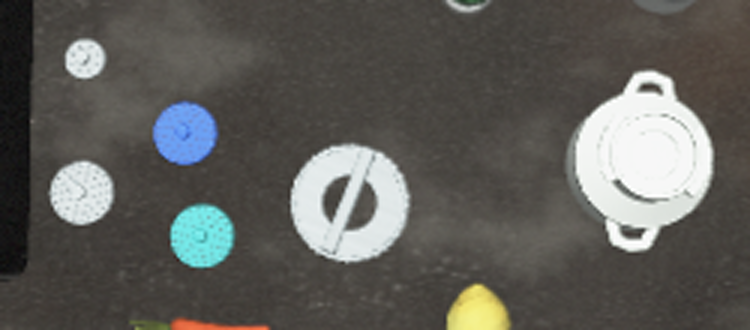

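View pics/b.png

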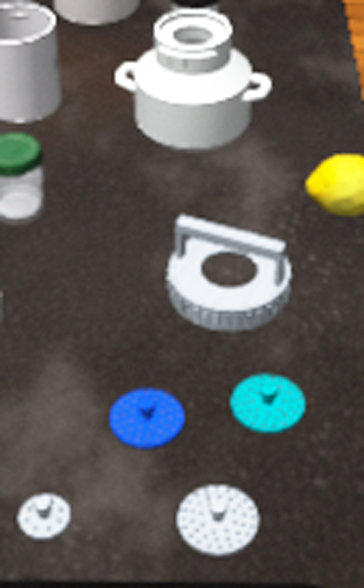

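The larger steel disk is at top (227,224) / side (338,306). The small steel disk is at top (228,179) / side (276,304). The blue disk (top 262,204) and the turquoise one (top 267,239) are excluded by colour. The 21 px against 13 px diameters in the enlarged crop confirm which one is meant. The ring is at top (317,228), with bar ends at (323,210) and (311,245). The crock is at top (415,213), with ears at (417,185) and (411,243).

```bash
cat > h.py <<'E'
from bench import ctrl
import numpy as np, cv2
from scipy.spatial.transform import Rotation as Ro
def ray(p,uv):
    f=200/np.tan(np.radians(p['vfov']/2))
    d=np.array([(uv[0]-p['cx'])/f,(uv[1]-p['cy'])/f,1.])
    R=np.array(p['R']);d=R.T@d;return -R.T@p['t'],d/np.linalg.norm(d)
def tri(obs):
    A=np.zeros((3,3));b=np.zeros(3)
    for p,uv in obs:
        c,d=ray(p,uv);P=np.eye(3)-np.outer(d,d);A+=P;b+=P@c
    X=np.linalg.solve(A,b)
    return X,max(np.linalg.norm(np.cross(X-ray(p,uv)[0],ray(p,uv)[1])) for p,uv in obs)
def atz(p,uv,z):
    c,d=ray(p,uv);return c+d*(z-c[2])/d[2]
def proj(p,X):
    f=200/np.tan(np.radians(p['vfov']/2));q=np.array(p['R'])@X+p['t'];return q[:2]/q[2]*f+[p['cx'],p['cy']]
E
python3 - <<'E'
from h import *
T=ctrl.camera_params("top");S=ctrl.camera_params("side")
r=lambda x:np.round(x,4).tolist()
for n,a,b,z in [("disk",(225.8,221.3),(337.7,305.3),.0),("diskc",(227.3,224.3),(337.9,305.7),.005),("small",(228.3,179.3),(275.7,304),.005),
 ("ring",(317,230.1),(342.5,222),0),("bar1",(323.3,210),(324.3,197.9),.064),("bar2",(310.7,245),(361.4,208.2),.064),
 ("crock",(409.1,209.9),(327.1,161.2),0),("mouth",(418.4,212),(328.4,132.7),.11),("earA",(416.7,185),(302.1,146.8),.05),("earB",(411,242.7),(356.4,151.4),.05)]:
    X,e=tri([(T,a),(S,b)]);print(n,r(X),round(e,4),"top@z",r(atz(T,a,z)),"side@z",r(atz(S,b,z)))
E
```

```text
disk [0.4799, 0.0823, 0.0058] 0.0045 top@z [0.4848, 0.0832, 0.0] side@z [0.4753, 0.0786, 0.0]
diskc [0.4758, 0.0792, -0.0003] 0.0009 top@z [0.4764, 0.0779, 0.005] side@z [0.475, 0.0833, 0.005]
small [0.5971, 0.0778, 0.0015] 0.0013 top@z [0.5977, 0.077, 0.005] side@z [0.5952, 0.0806, 0.005]
ring [0.4597, -0.1606, -0.0009] 0.0008 top@z [0.4588, -0.1605, 0.0] side@z [0.4606, -0.1597, 0.0]
bar1 [0.5049, -0.1776, 0.0596] 0.0012 top@z [0.5057, -0.1776, 0.064] side@z [0.5036, -0.1719, 0.064]
bar2 [0.4187, -0.145, 0.056] 0.0006 top@z [0.4179, -0.1451, 0.064] side@z [0.4202, -0.1357, 0.064]
crock [0.504, -0.405, 0.0084] 0.0054 top@z [0.5103, -0.4073, 0.0] side@z [0.4987, -0.4159, 0.0]
mouth [0.4949, -0.4099, 0.0969] 0.0 top@z [0.4935, -0.4069, 0.11] side@z [0.4948, -0.3877, 0.11]
earA [0.5692, -0.4195, 0.0464] 0.0007 top@z [0.5693, -0.4187, 0.05] side@z [0.5681, -0.4136, 0.05]
earB [0.4197, -0.4001, 0.0436] 0.002 top@z [0.4215, -0.399, 0.05] side@z [0.4185, -0.3898, 0.05]
```

```bash
R='{"x":-0.0222,"y":-0.023,"z":0.0035,"grip":0.04}'; python3 -m handwheel '[{"x":-0.0222,"y":-0.023,"z":0.0035,"grip":0.04},{"x":-0.0222,"y":-0.023,"z":0.0035,"grip":0.04},{"x":-0.0222,"y":-0.023,"z":0.0035,"grip":0.04},{"x":-0.0222,"y":-0.023,"z":0.0035,"grip":0.04},{"x":-0.0222,"y":-0.023,"z":0.0035,"grip":0.04},{"x":-0.0222,"y":-0.023,"z":0.0035,"grip":0.04},{"x":-0.0222,"y":-0.023,"z":0.0035,"grip":0.04},{"x":-0.0222,"y":-0.023,"z":0.0035,"grip":0.04},{"x":-0.0222,"y":-0.023,"z":0.0035,"grip":0.04},{"x":-0.0222,"y":-0.023,"z":0.0035,"grip":0.04}]' 40
python3 -m handwheel '[{"x":-0.0222,"y":-0.023,"z":0.0035,"grip":0.04},{"x":-0.0222,"y":-0.023,"z":0.0035,"grip":0.04},{"x":-0.0222,"y":-0.023,"z":0.0035,"grip":0.04},{"x":-0.0222,"y":-0.023,"z":0.0035,"grip":0.04},{"x":-0.0222,"y":-0.023,"z":0.0035,"grip":0.04},{"x":-0.0222,"y":-0.023,"z":0.0035,"grip":0.04},{"x":-0.0222,"y":-0.023,"z":0.0035,"grip":0.04},{"x":-0.0222,"y":-0.023,"z":0.0035,"grip":0.04},{"x":-0.0222,"y":-0.023,"z":0.0035,"grip":0.04},{"x":-0.0222,"y":-0.023,"z":0.0035,"grip":0.04}]'
python3 - <<'E'
from h import *
p=ctrl.camera_params("wrist");im=ctrl.snapshot("wrist");cv2.imwrite("pics/w1.png",im[:,:,::-1])
for d in ctrl.outline_of("disk","wrist"):
    ys,xs=np.nonzero(d['pixels']);e=cv2.fitEllipse(cv2.convexHull(np.c_[xs,ys].astype(np.float32)))
    print(d['p'],d['rect'],np.round(e[0],1),np.round(e[1],1),atz(p,e[0],.005))
print([(d['p'],d['position'],atz(p,d['position'],0)) for d in ctrl.spot_point("disk","wrist")])
print(ctrl.get_state()['tool_rot'],ctrl.get_state()['t'])
E
```

```text
0.9 [2.2, 382.2, 26.7, 16.7] [ 10.2 393. ] [19.1 35.8] [ 0.43256635 -0.02629138  0.005     ]
[(0.58, [14.1, 392.1], array([ 0.43699626, -0.02689954,  0.        ]))]
[3.14151999e+00 3.16320909e-06 2.90275105e+00] 1.5validation failed for argument at $[0]...
validation failed for argument at $[0]...
```

View pics/w1.png

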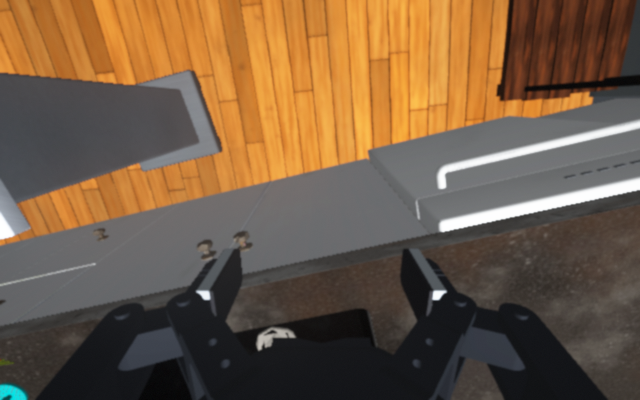

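```bash
python3 -m handwheel '[{"wx":0,"wy":0,"wz":0,"x":-0.022,"y":-0.023,"z":0.0035,"grip":0.04},{"wx":0,"wy":0,"wz":0,"x":-0.022,"y":-0.023,"z":0.0035,"grip":0.04},{"wx":0,"wy":0,"wz":0,"x":-0.022,"y":-0.023,"z":0.0035,"grip":0.04},{"wx":0,"wy":0,"wz":0,"x":-0.022,"y":-0.023,"z":0.0035,"grip":0.04},{"wx":0,"wy":0,"wz":0,"x":-0.022,"y":-0.023,"z":0.0035,"grip":0.04},{"wx":0,"wy":0,"wz":0,"x":-0.022,"y":-0.023,"z":0.0035,"grip":0.04},{"wx":0,"wy":0,"wz":0,"x":-0.022,"y":-0.023,"z":0.0035,"grip":0.04},{"wx":0,"wy":0,"wz":0,"x":-0.022,"y":-0.023,"z":0.0035,"grip":0.04},{"wx":0,"wy":0,"wz":0,"x":-0.022,"y":-0.023,"z":0.0035,"grip":0.04},{"wx":0,"wy":0,"wz":0,"x":-0.022,"y":-0.023,"z":0.0035,"grip":0.04}]' 40
```

```text
t: 2.5
tcp_pos: [0.3136, 0.355, 0.1964]
tool_rot: [3.141, 0.001, 2.903]
ft_force: [0.9, -0.4, 0.4]
grip_width: 0.0398
grasp_force: 0.0
```

```bash
python3 -m handwheel '[{"wx":0,"wy":0,"wz":0,"x":-0.022,"y":-0.023,"z":0.0035,"grip":0.04},{"wx":0,"wy":0,"wz":0,"x":-0.022,"y":-0.023,"z":0.0035,"grip":0.04},{"wx":0,"wy":0,"wz":0,"x":-0.022,"y":-0.023,"z":0.0035,"grip":0.04},{"wx":0,"wy":0,"wz":0,"x":-0.022,"y":-0.023,"z":0.0035,"grip":0.04},{"wx":0,"wy":0,"wz":0,"x":-0.022,"y":-0.023,"z":0.0035,"grip":0.04},{"wx":0,"wy":0,"wz":0,"x":-0.022,"y":-0.023,"z":0.0035,"grip":0.04},{"wx":0,"wy":0,"wz":0,"x":-0.022,"y":-0.023,"z":0.0035,"grip":0.04},{"wx":0,"wy":0,"wz":0,"x":-0.022,"y":-0.023,"z":0.0035,"grip":0.04},{"wx":0,"wy":0,"wz":0,"x":-0.022,"y":-0.023,"z":0.0035,"grip":0.04},{"wx":0,"wy":0,"wz":0,"x":-0.022,"y":-0.023,"z":0.0035,"grip":0.04}]' 40
python3 - <<'E'
from h import *
p=ctrl.camera_params("wrist");im=ctrl.snapshot("wrist");cv2.imwrite("pics/w2.png",im[:,:,::-1])
for d in ctrl.outline_of("disk","wrist"):
    ys,xs=np.nonzero(d['pixels']);e=cv2.fitEllipse(cv2.convexHull(np.c_[xs,ys].astype(np.float32)))
    print(d['p'],d['rect'],np.round(e[0],1),np.round(e[1],1),atz(p,e[0],.004))
print([(d['p'],d['position'],atz(p,d['position'],0)) for d in ctrl.spot_point("disk","wrist")])
E
```

```text
t: 3.5
tcp_pos: [0.4731, 0.0793, 0.1614]
tool_rot: [3.141, 0.001, 2.903]
ft_force: [-0.0, 0.7, -0.6]
grip_width: 0.0403
grasp_force: 0.0
0.98 [194.2, 146.0, 52.7, 49.2] [218.9 170.2] [47.4 52.6] [ 0.43641035 -0.02956356  0.004     ]
0.93 [298.3, 156.1, 47.7, 50.6] [321.3 181.1] [48.4 49.5] [0.47532595 0.07759603 0.004     ]
0.86 [235.3, 216.6, 48.9, 40.1] [257.8 239.1] [41.8 45.6] [ 0.52768109 -0.01372954  0.004     ]
[(0.89, [323.6, 181.3], array([0.47729792, 0.07982432, 0.        ])), (0.65, [259.7, 237.1], array([ 0.5274107 , -0.01213659,  0.        ])), (0.61, [220.4, 170.8], array([ 0.43805821, -0.02982413,  0.        ]))]
```

View pics/w2.png

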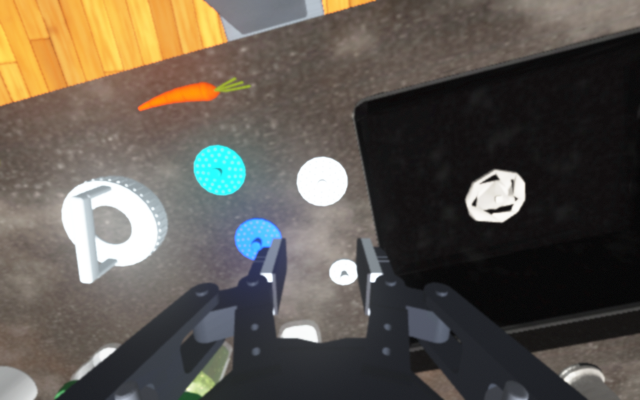

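The larger steel disk is at (321,181), the small one at (343,272), turquoise at (219,170) and blue at (258,239). The disk height and position agree across the three views. I'll go down to the knob.

```bash
python3 -m handwheel '[{"wx":0,"wy":0,"wz":0,"x":-0.003,"y":0,"z":0.021,"grip":0.04},{"wx":0,"wy":0,"wz":0,"x":0,"y":0,"z":0.021,"grip":0.04},{"wx":0,"wy":0,"wz":0,"x":0,"y":0,"z":0.021,"grip":0.04},{"wx":0,"wy":0,"wz":0,"x":0,"y":0,"z":0.021,"grip":0.04},{"wx":0,"wy":0,"wz":0,"x":0,"y":0,"z":0.021,"grip":0.04},{"wx":0,"wy":0,"wz":0,"x":0,"y":0,"z":0.021,"grip":0.04},{"wx":0,"wy":0,"wz":0,"x":0,"y":0,"z":0.021,"grip":0.04},{"wx":0,"wy":0,"wz":0,"x":0,"y":0,"z":0.007,"grip":0.04},{"wx":0,"wy":0,"wz":0,"x":0,"y":0,"z":0,"grip":0.0},{"wx":0,"wy":0,"wz":0,"x":0,"y":0,"z":0,"grip":0.0}]' 40
python3 -m handwheel '[{"wx":0,"wy":0,"wz":0,"x":0,"y":0,"z":0,"grip":0},{"wx":0,"wy":0,"wz":0,"x":0,"y":0,"z":0,"grip":0},{"wx":0,"wy":0,"wz":0,"x":0,"y":0,"z":0,"grip":0},{"wx":0,"wy":0,"wz":0,"x":0,"y":0,"z":-0.02,"grip":0},{"wx":0,"wy":0,"wz":0,"x":0,"y":0,"z":-0.03,"grip":0},{"wx":0,"wy":0,"wz":0,"x":0,"y":0,"z":-0.03,"grip":0},{"wx":0,"wy":0,"wz":0,"x":0,"y":0,"z":-0.04,"grip":0},{"wx":0,"wy":0,"wz":0,"x":0,"y":0,"z":-0.04,"grip":0},{"wx":0,"wy":0,"wz":0,"x":0,"y":0,"z":-0.04,"grip":0},{"wx":0,"wy":0,"wz":0,"x":0,"y":0,"z":0,"grip":0}]' 40
```

```text
t: 4.65
tcp_pos: [0.4759, 0.0802, 0.0082]
tool_rot: [3.141, 0.001, 2.903]
ft_force: [-0.4, -1.9, -0.1]
grip_width: 0.0118
grasp_force: 0.4
t: 5.65
tcp_pos: [0.479, 0.0796, 0.2141]
tool_rot: [3.139, 0.013, 2.903]
ft_force: [1.4, 0.7, -0.5]
grip_width: 0.0094
grasp_force: 39.3
```

```bash
python3 -m handwheel '[{"wx":0,"wy":0,"wz":0,"x":-0.0095,"y":-0.034,"z":0,"grip":0},{"wx":0,"wy":0,"wz":0,"x":-0.0095,"y":-0.034,"z":0,"grip":0},{"wx":0,"wy":0,"wz":0,"x":-0.0095,"y":-0.034,"z":0,"grip":0},{"wx":0,"wy":0,"wz":0,"x":-0.0095,"y":-0.034,"z":0,"grip":0},{"wx":0,"wy":0,"wz":0,"x":-0.0095,"y":-0.034,"z":0,"grip":0},{"wx":0,"wy":0,"wz":0,"x":-0.0095,"y":-0.034,"z":0,"grip":0},{"wx":0,"wy":0,"wz":0,"x":-0.0095,"y":-0.034,"z":0,"grip":0},{"wx":0,"wy":0,"wz":0,"x":-0.0095,"y":-0.034,"z":0,"grip":0},{"wx":0,"wy":0,"wz":0,"x":-0.0095,"y":-0.034,"z":0,"grip":0},{"wx":0,"wy":0,"wz":0,"x":0,"y":0,"z":0,"grip":0}]' 40
python3 - <<'E'
from h import *
import pickle
s=ctrl.get_state();p=ctrl.camera_params("wrist");im=ctrl.snapshot("wrist");cv2.imwrite("pics/w3.png",im[:,:,::-1])
print(s['tcp_pos'],s['tool_rot'])
pickle.dump(p,open("w3.pkl","wb"))
for n,z in [("crock",0),("crock_mouth",.11),("disk",None),("ring",0)]:
    print(n,[(round(d['p'],2),np.round(d['position'],1),None if z is None else atz(p,d['position'],z).round(4)) for d in ctrl.spot_point(n,"wrist")])
E
```

```text
t: 6.65
tcp_pos: [0.4855, -0.241, 0.2065]
tool_rot: [-3.141, -0.001, 2.898]
ft_force: [0.2, -0.2, -1.8]
grip_width: 0.0088
grasp_force: 39.4
[ 0.4854666  -0.24102427  0.20646699] [-3.14096865e+00 -6.94183527e-04  2.89838863e+00]
crock [(0.78, array([201.7, 207.7]), array([ 0.4982, -0.4113,  0.    ]))]
crock_mouth []
disk [(0.95, array([323.3, 242.2]), None), (0.77, array([488.3,  88.8]), None), (0.73, array([503.8, 158.1]), None)]
ring [(0.93, array([382.4, 138. ]), array([ 0.4652, -0.1592,  0.    ]))]
```

View pics/w3.png

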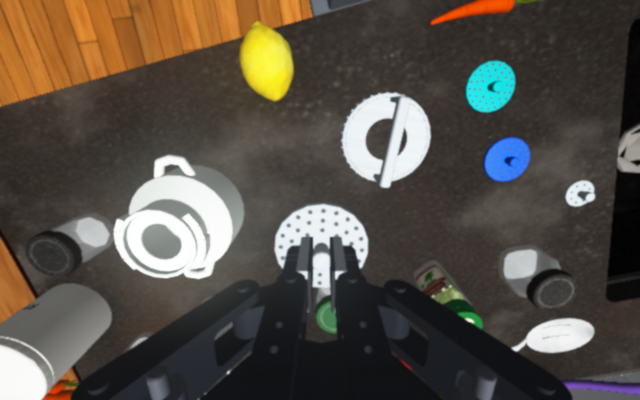

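Disk is held by the knob, level, centred near (322,246). The crock mouth is at about (163,243), its ears at (175,165) and (200,270). Nothing tall is close to it except a can at the lower left. I'll move closer for a second view.

```bash
python3 -m handwheel '[{"wx":0,"wy":0,"wz":0,"x":-0.007,"y":-0.022,"z":0,"grip":0},{"wx":0,"wy":0,"wz":0,"x":-0.007,"y":-0.022,"z":0,"grip":0},{"wx":0,"wy":0,"wz":0,"x":-0.007,"y":-0.022,"z":0,"grip":0},{"wx":0,"wy":0,"wz":0,"x":-0.006,"y":-0.022,"z":0,"grip":0},{"wx":0,"wy":0,"wz":0,"x":-0.006,"y":-0.022,"z":0,"grip":0},{"wx":0,"wy":0,"wz":0,"x":0,"y":0,"z":0,"grip":0},{"wx":0,"wy":0,"wz":0,"x":0,"y":0,"z":0,"grip":0},{"wx":0,"wy":0,"wz":0,"x":0,"y":0,"z":0,"grip":0},{"wx":0,"wy":0,"wz":0,"x":0,"y":0,"z":0,"grip":0},{"wx":0,"wy":0,"wz":0,"x":0,"y":0,"z":0,"grip":0}]' 40
python3 - <<'E'
from h import *
import pickle
s=ctrl.get_state();p=ctrl.camera_params("wrist");im=ctrl.snapshot("wrist");cv2.imwrite("pics/w4.png",im[:,:,::-1])
print(s['tcp_pos'],s['tool_rot'])
pickle.dump(p,open("w4.pkl","wb"))
p3=pickle.load(open("w3.pkl","rb"))
for n,z in [("crock",0),("crock_mouth",.11),("disk",s['tcp_pos'][2]-.008)]:
    print(n,[(round(d['p'],2),np.round(d['position'],1),atz(p,d['position'],z).round(4)) for d in ctrl.spot_point(n,"wrist")])
print("pred mouth",proj(p3,[.4945,-.41,.11]),proj(p,[.4945,-.41,.11]))
a=cv2.imread("pics/w3.png")[150:285,105:245];c=proj(p,[.4945,-.41,.11]).astype(int);print(c)
b=im[:,:,::-1][130:330,130:400]
cv2.imwrite("pics/c.png",np.hstack([cv2.resize(a,(415,400),interpolation=2)[:, :258],cv2.resize(b,(540,400),interpolation=2)]))
E
```

```text
t: 7.9
tcp_pos: [0.4922, -0.3516, 0.2073]
tool_rot: [3.142, -0.0, 2.904]
ft_force: [-0.2, -0.7, -0.9]
grip_width: 0.0094
grasp_force: 39.4
[ 0.49224698 -0.3515953   0.20734225] [ 3.14151739e+00 -1.05641731e-05  2.90375253e+00]
crock [(0.67, array([279.3, 180.3]), array([ 0.4941, -0.4096,  0.    ]))]
crock_mouth [(0.95, array([263.1, 211.3]), array([ 0.4937, -0.4088,  0.11  ]))]
disk [(0.78, array([323.6, 244.5]), array([ 0.493 , -0.3516,  0.1993])), (0.75, array([585.,  60.]), array([ 0.4242, -0.2029,  0.1993])), (0.62, array([594.7, 135.1]), array([ 0.4633, -0.1957,  0.1993]))]
pred mouth [155.12386467 244.87078631] [262.16195481 212.39009083]
[262 212]
```

View pics/c.png

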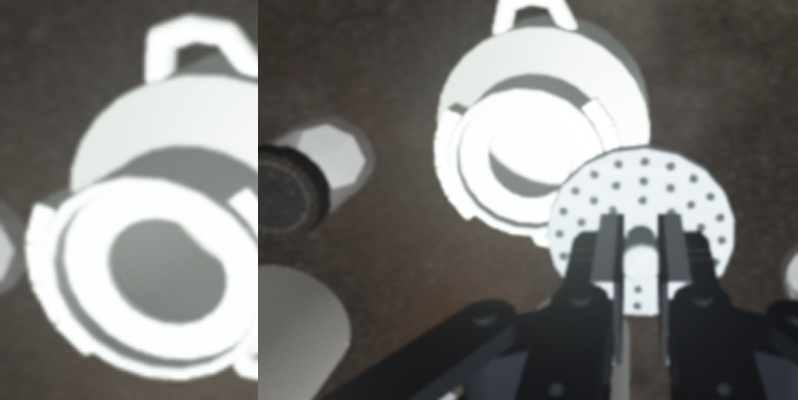

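```bash
python3 - <<'E'
from h import *
import pickle
th=np.linspace(0,2*np.pi,180)
P=[pickle.load(open(f"w{i}.pkl","rb")) for i in (3,4)]
I=[cv2.GaussianBlur(cv2.imread(f"pics/w{i}.png",0),(3,3),0).astype(float) for i in (3,4)]
G=[np.hypot(cv2.Sobel(i,-1,1,0),cv2.Sobel(i,-1,0,1)) for i in I]
def pj(p,c,r,z):
    X=np.stack([c[0]+r*np.cos(th),c[1]+r*np.sin(th),0*th+z]);f=200/np.tan(np.radians(p['vfov']/2))
    q=p['R']@X+np.array(p['t'])[:,None];return (q[:2]/q[2]*f+np.array([[p['cx']],[p['cy']]])).T
for sel in [(0,),(1,),(0,1)]:
  best=[]
  for x in np.arange(.484,.504,.0005):
    for y in np.arange(-.42,-.398,.0005):
      sc=0
      for k in sel:
        for r,z in [(.020,.103),(.033,.103),(.037,.110),(.033,.110)]:
          q=pj(P[k],(x,y),r,z).astype(np.float32)
          sc+=cv2.remap(G[k].astype(np.float32),q[None,:,0],q[None,:,1],1).clip(0,250).mean()
      best.append((sc,x,y))
  best.sort();print(sel,best[-3:])
x,y=best[-1][1:]
out=[]
for k in (0,1):
    im=cv2.imread(f"pics/w{3+k}.png");b=(100,150) if k==0 else (200,130)
    im=cv2.resize(im[b[1]:b[1]+140,b[0]:b[0]+140],(400,400),interpolation=2)
    for r,z,c in [(.020,.103,(0,0,255)),(.037,.110,(0,200,0)),(.033,.110,(255,0,0))]:
        q=((pj(P[k],(x,y),r,z)-b+.5)*400/140).astype(int);cv2.polylines(im,[q],True,c,1)
    out.append(im)
cv2.imwrite("pics/d.png",np.hstack(out))
E
```

```text
(0,) [(np.float32(626.5766), np.float64(0.495), np.float64(-0.408)), (np.float32(627.4654), np.float64(0.4955), np.float64(-0.4085)), (np.float32(633.8894), np.float64(0.495), np.float64(-0.4085))]
(1,) [(np.float32(431.2431), np.float64(0.4945), np.float64(-0.4085)), (np.float32(433.85562), np.float64(0.495), np.float64(-0.408)), (np.float32(435.9444), np.float64(0.4945), np.float64(-0.408))]
(0, 1) [(np.float32(1044.84), np.float64(0.4945), np.float64(-0.4085)), (np.float32(1058.7837), np.float64(0.495), np.float64(-0.4085)), (np.float32(1060.4321), np.float64(0.495), np.float64(-0.408))]
```

View pics/d.png

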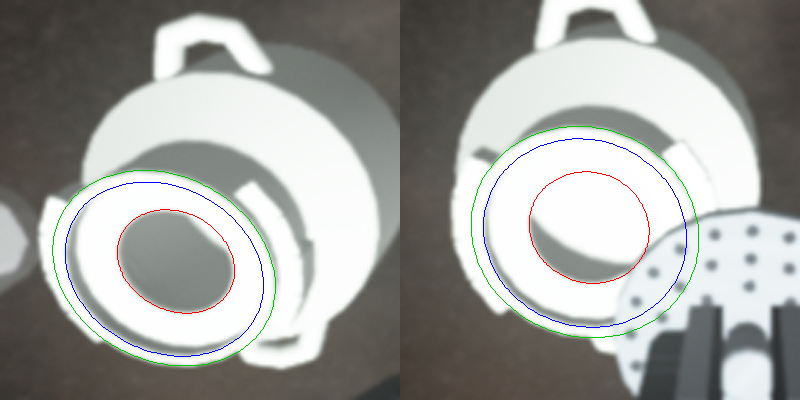

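Both overlays fit the rim, recess and ledge circles: mouth at (0.495, −0.408), ledge at 0.103. Now placing the disk.

```bash
python3 -m handwheel '[{"wx":0,"wy":0,"wz":0,"x":-0.005,"y":-0.018,"z":0,"grip":0},{"wx":0,"wy":0,"wz":0,"x":-0.005,"y":-0.018,"z":0,"grip":0},{"wx":0,"wy":0,"wz":0,"x":-0.0055,"y":-0.0186,"z":0,"grip":0},{"wx":0,"wy":0,"wz":0,"x":0,"y":0,"z":0.015,"grip":0},{"wx":0,"wy":0,"wz":0,"x":0,"y":0,"z":0.02,"grip":0},{"wx":0,"wy":0,"wz":0,"x":0,"y":0,"z":0.02,"grip":0},{"wx":0,"wy":0,"wz":0,"x":0,"y":0,"z":0.015,"grip":0},{"wx":0,"wy":0,"wz":0,"x":0,"y":0,"z":0.005,"grip":0},{"wx":0,"wy":0,"wz":0,"x":0,"y":0,"z":0,"grip":0},{"wx":0,"wy":0,"wz":0,"x":0,"y":0,"z":0,"grip":0}]' 40
```

```text
t: 9.1
tcp_pos: [0.4947, -0.4094, 0.1332]
tool_rot: [-3.141, 0.001, 2.903]
ft_force: [0.7, -0.4, -0.8]
grip_width: 0.0092
grasp_force: 39.4
```

```bash
python3 -m handwheel '[{"wx":0,"wy":0,"wz":0,"x":0,"y":0.001,"z":0.006,"grip":0},{"wx":0,"wy":0,"wz":0,"x":0,"y":0,"z":0.006,"grip":0},{"wx":0,"wy":0,"wz":0,"x":0,"y":0,"z":0.004,"grip":0},{"wx":0,"wy":0,"wz":0,"x":0,"y":0,"z":0.002,"grip":0},{"wx":0,"wy":0,"wz":0,"x":0,"y":0,"z":0.0015,"grip":0},{"wx":0,"wy":0,"wz":0,"x":0,"y":0,"z":0.001,"grip":0},{"wx":0,"wy":0,"wz":0,"x":0,"y":0,"z":0.0005,"grip":0},{"wx":0,"wy":0,"wz":0,"x":0,"y":0,"z":0,"grip":0},{"wx":0,"wy":0,"wz":0,"x":0,"y":0,"z":0,"grip":0},{"wx":0,"wy":0,"wz":0,"x":0,"y":0,"z":0,"grip":0}]' 40
```

```text
t: 10.1
tcp_pos: [0.4945, -0.4082, 0.1114]
tool_rot: [-3.141, 0.0, 2.903]
ft_force: [0.3, -0.2, -0.8]
grip_width: 0.0089
grasp_force: 39.4
```

```bash
python3 -m handwheel '[{"wx":0,"wy":0,"wz":0,"x":0,"y":0,"z":0,"grip":0.03},{"wx":0,"wy":0,"wz":0,"x":0,"y":0,"z":0,"grip":0.03},{"wx":0,"wy":0,"wz":0,"x":0,"y":0,"z":0,"grip":0.03},{"wx":0,"wy":0,"wz":0,"x":0,"y":0,"z":-0.01,"grip":0.03},{"wx":0,"wy":0,"wz":0,"x":0,"y":0,"z":-0.02,"grip":0.03},{"wx":0,"wy":0,"wz":0,"x":0,"y":0,"z":-0.03,"grip":0.05},{"wx":0,"wy":0,"wz":0,"x":0,"y":0.03,"z":-0.03,"grip":0.05},{"wx":0,"wy":0,"wz":0,"x":0,"y":0.04,"z":-0.01,"grip":0.05},{"wx":0,"wy":0,"wz":0,"x":0,"y":0.03,"z":0,"grip":0.05},{"wx":0,"wy":0,"wz":0,"x":0,"y":0,"z":0,"grip":0.05}]' 40
python3 - <<'E'
from h import *
s=ctrl.get_state();p=ctrl.camera_params("wrist");im=ctrl.snapshot("wrist");cv2.imwrite("pics/w5.png",im[:,:,::-1])
print(s['tcp_pos'],s['tool_rot'][2])
for n,z in [("disk",.103),("crock_mouth",.11),("ring",0)]:
    print(n,[(round(d['p'],2),np.round(d['position'],1),atz(p,d['position'],z).round(4)) for d in ctrl.spot_point(n,"wrist")])
for d in ctrl.outline_of("disk","wrist"):
    ys,xs=np.nonzero(d['pixels']);e=cv2.fitEllipse(cv2.convexHull(np.c_[xs,ys].astype(np.float32)));print(d['p'],np.round(e,1) if 0 else e,atz(p,e[0],.108))
E
```

```text
t: 11.1
tcp_pos: [0.5192, -0.3082, 0.213]
tool_rot: [-3.141, 0.002, 2.907]
ft_force: [0.5, -0.3, -0.1]
grip_width: 0.0497
grasp_force: 0.0
[ 0.51923114 -0.30820394  0.21295232] 2.906637531900815
disk [(0.98, array([546.4,  44.6]), array([ 0.4393, -0.1026,  0.103 ])), (0.87, array([555.5, 119.2]), array([ 0.5015, -0.0937,  0.103 ])), (0.6, array([215.6, 189.6]), array([ 0.4934, -0.4068,  0.103 ]))]
crock_mouth []
ring [(0.65, array([432.1,  93.6]), array([ 0.4616, -0.1586,  0.    ]))]
0.91 ((545.1536865234375, 41.625919342041016), (46.30733871459961, 60.00395965576172), 39.703025817871094) [ 0.43689653 -0.10733583  0.108     ]
0.83 ((211.48605346679688, 192.1298828125), (54.688438415527344, 61.16030502319336), 119.77897644042969) [ 0.4937955  -0.40912083  0.108     ]
0.7 ((556.9786987304688, 120.3982925415039), (41.51560974121094, 53.18073272705078), 53.15691375732422) [ 0.50163973 -0.09635294  0.108     ]
```

View pics/w5.png

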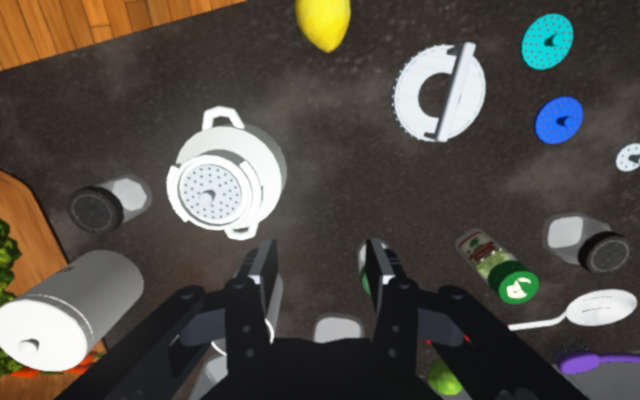

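Disk is seated in the mouth, at (211,192), flat and centred. The ring is at (440,93).

```bash
python3 -m handwheel '[{"wx":0,"wy":0,"wz":0,"x":0.018,"y":0.026,"z":0,"grip":0.05},{"wx":0,"wy":0,"wz":0,"x":0.018,"y":0.026,"z":0,"grip":0.05},{"wx":0,"wy":0,"wz":0,"x":0.018,"y":0.026,"z":0,"grip":0.05},{"wx":0,"wy":0,"wz":0,"x":0.018,"y":0.026,"z":0,"grip":0.05},{"wx":0,"wy":0,"wz":0,"x":0.019,"y":0.026,"z":0,"grip":0.05},{"wx":0,"wy":0,"wz":7.2,"x":0,"y":0,"z":0,"grip":0.05},{"wx":0,"wy":0,"wz":0,"x":0,"y":0,"z":0,"grip":0.05},{"wx":0,"wy":0,"wz":0,"x":0,"y":0,"z":0,"grip":0.05},{"wx":0,"wy":0,"wz":0,"x":0,"y":0,"z":0,"grip":0.05},{"wx":0,"wy":0,"wz":0,"x":0,"y":0,"z":0,"grip":0.05}]' 60
python3 - <<'E'
from h import *
import pickle
s=ctrl.get_state();p=ctrl.camera_params("wrist");im=ctrl.snapshot("wrist");cv2.imwrite("pics/w6.png",im[:,:,::-1])
pickle.dump(p,open("w6.pkl","wb"))
print(s['tcp_pos'],np.degrees(s['tool_rot'][2]))
for n,z in [("ring",0)]:
    print(n,[(round(d['p'],2),np.round(d['position'],1),atz(p,d['position'],z).round(4)) for d in ctrl.spot_point(n,"wrist")])
    print([d['rect'] for d in ctrl.search_frame(n,"wrist")])
for q in [(.5049,-.1776,.064),(.4187,-.145,.064)]:print(proj(p,np.array(q)))
a=im[:,:,::-1][80:330,180:480];cv2.imwrite("pics/e.png",cv2.resize(a,(720,600),interpolation=2))
E
```

```text
t: 12.35
tcp_pos: [0.4606, -0.1638, 0.2112]
tool_rot: [3.142, -0.0, 2.777]
ft_force: [0.8, 0.5, 0.4]
grip_width: 0.05
grasp_force: 0.0
[ 0.46056499 -0.16378567  0.2112363 ] 159.11689785552537
ring [(0.91, array([324.6, 167.4]), array([ 0.461 , -0.1605,  0.    ])), (0.51, array([167.8, 247.6]), array([ 0.4908, -0.412 ,  0.    ]))]
[[283.2, 129.2, 85.9, 93.3]]
[324.78809818 220.60305262]
[324.96060266 138.39892269]
```

View pics/e.png

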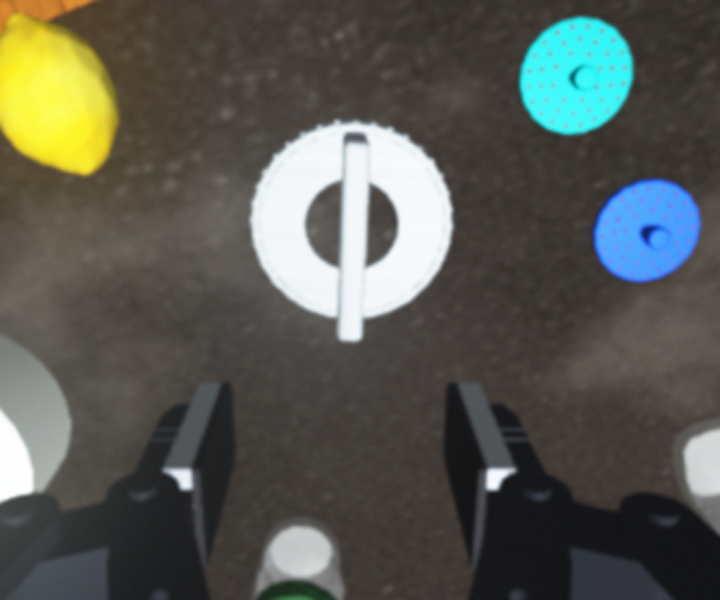

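Bar ends are at (328,138) and (326,222), so the bar is centred at (0.4615, −0.159), yaw about −22°.

```bash
python3 -m handwheel '[{"wx":0,"wy":0,"wz":1,"x":0.001,"y":0.0045,"z":0.02,"grip":0.05},{"wx":0,"wy":0,"wz":0,"x":0,"y":0,"z":0.025,"grip":0.05},{"wx":0,"wy":0,"wz":0,"x":0,"y":0,"z":0.025,"grip":0.05},{"wx":0,"wy":0,"wz":0,"x":0,"y":0,"z":0.025,"grip":0.05},{"wx":0,"wy":0,"wz":0,"x":0,"y":0,"z":0.025,"grip":0.05},{"wx":0,"wy":0,"wz":0,"x":0,"y":0,"z":0.025,"grip":0.05},{"wx":0,"wy":0,"wz":0,"x":0,"y":0,"z":0.018,"grip":0.05},{"wx":0,"wy":0,"wz":0,"x":0,"y":0,"z":0.01,"grip":0.05},{"wx":0,"wy":0,"wz":0,"x":0,"y":0,"z":0,"grip":0.0},{"wx":0,"wy":0,"wz":0,"x":0,"y":0,"z":0,"grip":0.0}]' 80
python3 -m handwheel '[{"wx":0,"wy":0,"wz":0,"x":0,"y":0,"z":0,"grip":0},{"wx":0,"wy":0,"wz":0,"x":0,"y":0,"z":0,"grip":0},{"wx":0,"wy":0,"wz":0,"x":0,"y":0,"z":0,"grip":0},{"wx":0,"wy":0,"wz":0,"x":0,"y":0,"z":0,"grip":0},{"wx":0,"wy":0,"wz":0,"x":0,"y":0,"z":0,"grip":0},{"wx":0,"wy":0,"wz":0,"x":0,"y":0,"z":0,"grip":0},{"wx":0,"wy":0,"wz":0,"x":0,"y":0,"z":0,"grip":0},{"wx":0,"wy":0,"wz":0,"x":0,"y":0,"z":0,"grip":0},{"wx":0,"wy":0,"wz":0,"x":0,"y":0,"z":0,"grip":0},{"wx":0,"wy":0,"wz":0,"x":0,"y":0,"z":0,"grip":0}]' 80
```

```text
t: 13.5
tcp_pos: [0.4617, -0.1589, 0.0389]
tool_rot: [-3.141, 0.001, 2.76]
ft_force: [-0.1, -0.4, -0.1]
grip_width: 0.0217
grasp_force: 0.0
t: 14.5
tcp_pos: [0.4621, -0.1591, 0.0396]
tool_rot: [-3.141, 0.002, 2.76]
ft_force: [-1.0, 1.3, 6.6]
grip_width: 0.0111
grasp_force: 79.0
```

```bash
python3 -m handwheel '[{"wx":0,"wy":0,"wz":0,"x":0,"y":0,"z":-0.01,"grip":0},{"wx":0,"wy":0,"wz":0,"x":0,"y":0,"z":-0.02,"grip":0},{"wx":0,"wy":0,"wz":0,"x":0,"y":0,"z":-0.03,"grip":0},{"wx":0,"wy":0,"wz":0,"x":0,"y":0,"z":-0.03,"grip":0},{"wx":0,"wy":0,"wz":0,"x":0,"y":0,"z":-0.03,"grip":0},{"wx":0,"wy":0,"wz":0,"x":0,"y":0,"z":-0.03,"grip":0},{"wx":0,"wy":0,"wz":0,"x":0,"y":0,"z":-0.01,"grip":0},{"wx":0,"wy":0,"wz":0,"x":0,"y":0,"z":0,"grip":0},{"wx":0,"wy":0,"wz":0,"x":0,"y":0,"z":0,"grip":0},{"wx":0,"wy":0,"wz":0,"x":0,"y":0,"z":0,"grip":0}]' 80
python3 - <<'E'
from h import *
import pickle
th=np.linspace(0,2*np.pi,180)
def pj(p,c,r,z):
    X=np.stack([c[0]+r*np.cos(th),c[1]+r*np.sin(th),0*th+z]);f=200/np.tan(np.radians(p['vfov']/2))
    q=p['R']@X+np.array(p['t'])[:,None];return (q[:2]/q[2]*f+np.array([[p['cx']],[p['cy']]])).T
def grad(im):
    i=cv2.GaussianBlur(im,(3,3),0).astype(np.float32);return np.hypot(cv2.Sobel(i,-1,1,0),cv2.Sobel(i,-1,0,1))
def fit(G,p,c0,zs,w=.008):
    b=[]
    for x in np.arange(-w,w,.0005):
        for y in np.arange(-w,w,.0005):
            q=[pj(p,(c0[0]+x,c0[1]+y),r,z).astype(np.float32) for r,z in zs]
            b.append((sum(cv2.remap(G,k[None,:,0],k[None,:,1],1).clip(0,250).mean() for k in q),c0[0]+x,c0[1]+y))
    return max(b)
p=pickle.load(open("w6.pkl","rb"));G=grad(cv2.imread("pics/w6.png",0))
for zs in [[(.051,.024)],[(.051,.024),(.051,.0)]]:print("w6",fit(G,p,(.4615,-.1593),zs))
print("hole",atz(p,(326.7,172.9),.024))
s=ctrl.get_state();t=s['tcp_pos'];print(t,np.degrees(s['tool_rot'])); print(s['ft_force'])
z0=t[2]-.0396
for c in ("wrist","top","side"):
    p=ctrl.camera_params(c);im=ctrl.snapshot(c);cv2.imwrite(f"pics/{c}7.png",im[:,:,::-1])
    g=grad(cv2.cvtColor(im,cv2.COLOR_RGB2GRAY))
    b=fit(g,p,t[:2],[(.051,z0+.024)]);print(c,b,"off",np.array(b[1:])-t[:2])
im=cv2.imread("pics/wrist7.png")[60:400,150:490];cv2.imwrite("pics/f.png",cv2.resize(im,(600,600),interpolation=2))
E
```

```text
t: 15.5
tcp_pos: [0.46, -0.1578, 0.196]
tool_rot: [3.141, -0.004, 2.76]
ft_force: [0.2, -0.6, -2.5]
grip_width: 0.0102
grasp_force: 78.2
w6 (np.float32(244.145), np.float64(0.464), np.float64(-0.1598))
w6 (np.float32(364.7261), np.float64(0.464), np.float64(-0.1593))
hole [ 0.46312249 -0.15884632  0.024     ]
[ 0.4599656  -0.157846    0.19600965] [179.95672343  -0.23692194 158.11753021]
[ 0.19123485 -0.61567982 -2.48730553]
wrist (np.float32(186.073), np.float64(0.4614656012617397), np.float64(-0.1598459970381552)) off [ 0.0015 -0.002 ]
top (np.float32(93.997), np.float64(0.4569656012617397), np.float64(-0.1653459970381552)) off [-0.003  -0.0075]
side (np.float32(205.65161), np.float64(0.4599656012617397), np.float64(-0.1563459970381552)) off [0.     0.0015]
```

View pics/f.png

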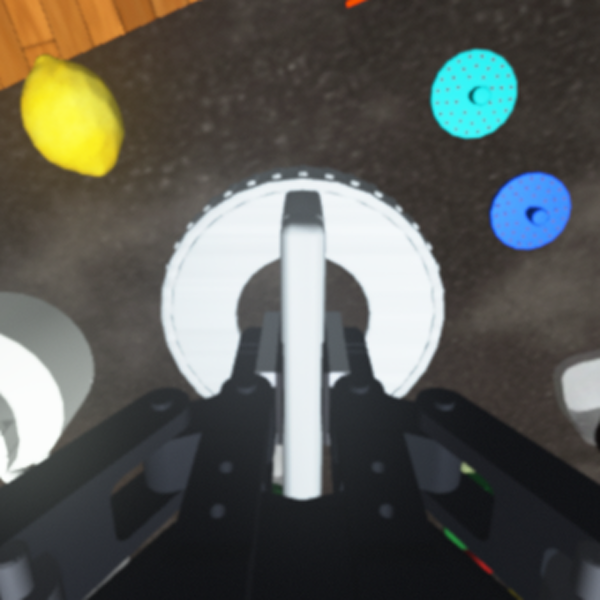

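The ring is held square on the bar, with its centre 2 mm beyond the TCP along the bar; the w6 and present views agree. Carrying it to the crock.

```bash
python3 -m handwheel '[{"wx":0,"wy":0,"wz":0,"x":-0.0155,"y":-0.0275,"z":0,"grip":0},{"wx":0,"wy":0,"wz":0,"x":-0.0155,"y":-0.0275,"z":0,"grip":0},{"wx":0,"wy":0,"wz":0,"x":-0.0155,"y":-0.0275,"z":0,"grip":0},{"wx":0,"wy":0,"wz":0,"x":-0.0155,"y":-0.0275,"z":0,"grip":0},{"wx":0,"wy":0,"wz":0,"x":-0.0155,"y":-0.0275,"z":0,"grip":0},{"wx":0,"wy":0,"wz":0,"x":-0.0155,"y":-0.0275,"z":0,"grip":0},{"wx":0,"wy":0,"wz":0,"x":-0.0155,"y":-0.0275,"z":0,"grip":0},{"wx":0,"wy":0,"wz":0,"x":-0.0155,"y":-0.0275,"z":0,"grip":0},{"wx":0,"wy":0,"wz":-7.25,"x":0,"y":0,"z":0,"grip":0},{"wx":0,"wy":0,"wz":-7.25,"x":0,"y":0,"z":0,"grip":0}]' 80
python3 -m handwheel '[{"wx":0,"wy":0,"wz":0,"x":0,"y":0,"z":0,"grip":0},{"wx":0,"wy":0,"wz":0,"x":0,"y":0,"z":0,"grip":0},{"wx":0,"wy":0,"wz":0,"x":0,"y":0,"z":0,"grip":0},{"wx":0,"wy":0,"wz":0,"x":0,"y":0,"z":0,"grip":0},{"wx":0,"wy":0,"wz":0,"x":0,"y":0,"z":0,"grip":0},{"wx":0,"wy":0,"wz":0,"x":0,"y":0,"z":0,"grip":0},{"wx":0,"wy":0,"wz":0,"x":0,"y":0,"z":0,"grip":0},{"wx":0,"wy":0,"wz":0,"x":0,"y":0,"z":0,"grip":0},{"wx":0,"wy":0,"wz":0,"x":0,"y":0,"z":0,"grip":0},{"wx":0,"wy":0,"wz":0,"x":0,"y":0,"z":0,"grip":0}]' 80
```

```text
t: 16.65
tcp_pos: [0.4938, -0.4098, 0.1969]
tool_rot: [3.14, -0.001, 3.017]
ft_force: [-0.1, 0.4, -2.0]
grip_width: 0.0106
grasp_force: 78.5
t: 17.65
tcp_pos: [0.4942, -0.4089, 0.1983]
tool_rot: [3.142, 0.0, 3.013]
ft_force: [-0.6, -0.4, -2.1]
grip_width: 0.0107
grasp_force: 78.5
```

```bash
python3 -m handwheel '[{"wx":0,"wy":0,"wz":0,"x":0.001,"y":0.0008,"z":0.01,"grip":0},{"wx":0,"wy":0,"wz":0,"x":0,"y":0,"z":0.012,"grip":0},{"wx":0,"wy":0,"wz":0,"x":0,"y":0,"z":0.01,"grip":0},{"wx":0,"wy":0,"wz":0,"x":0,"y":0,"z":0.008,"grip":0},{"wx":0,"wy":0,"wz":0,"x":0,"y":0,"z":0.003,"grip":0},{"wx":0,"wy":0,"wz":0,"x":0,"y":0,"z":0.003,"grip":0},{"wx":0,"wy":0,"wz":0,"x":0,"y":0,"z":0.003,"grip":0},{"wx":0,"wy":0,"wz":0,"x":0,"y":0,"z":0.003,"grip":0},{"wx":0,"wy":0,"wz":0,"x":0,"y":0,"z":0,"grip":0},{"wx":0,"wy":0,"wz":0,"x":0,"y":0,"z":0,"grip":0}]' 80
```

```text
t: 18.65
tcp_pos: [0.4934, -0.4081, 0.1464]
tool_rot: [-3.141, 0.0, 3.013]
ft_force: [0.5, -0.1, -3.0]
grip_width: 0.0104
grasp_force: 78.5
```

```bash
python3 -m handwheel '[{"wx":0,"wy":0,"wz":0,"x":0,"y":0,"z":0.002,"grip":0},{"wx":0,"wy":0,"wz":0,"x":0,"y":0,"z":0.002,"grip":0},{"wx":0,"wy":0,"wz":0,"x":0,"y":0,"z":0.002,"grip":0},{"wx":0,"wy":0,"wz":0,"x":0,"y":0,"z":0.002,"grip":0},{"wx":0,"wy":0,"wz":0,"x":0,"y":0,"z":0.002,"grip":0},{"wx":0,"wy":0,"wz":0,"x":0,"y":0,"z":0.002,"grip":0},{"wx":0,"wy":0,"wz":0,"x":0,"y":0,"z":0.002,"grip":0},{"wx":0,"wy":0,"wz":0,"x":0,"y":0,"z":0.001,"grip":0},{"wx":0,"wy":0,"wz":0,"x":0,"y":0,"z":0,"grip":0},{"wx":0,"wy":0,"wz":0,"x":0,"y":0,"z":0,"grip":0}]' 80
```

```text
t: 19.65
tcp_pos: [0.4934, -0.4081, 0.1314]
tool_rot: [-3.141, 0.0, 3.013]
ft_force: [-0.5, -0.2, -3.3]
grip_width: 0.0103
grasp_force: 78.5
```

```bash
python3 -m handwheel '[{"wx":0,"wy":0,"wz":0,"x":0,"y":0,"z":0.0005,"grip":0},{"wx":0,"wy":0,"wz":0,"x":0,"y":0,"z":0.0005,"grip":0},{"wx":0,"wy":0,"wz":0,"x":0,"y":0,"z":0.0004,"grip":0},{"wx":0,"wy":0,"wz":0,"x":0,"y":0,"z":0,"grip":0},{"wx":0,"wy":0,"wz":0,"x":0,"y":0,"z":0,"grip":0},{"wx":0,"wy":0,"wz":0,"x":0,"y":0,"z":0,"grip":0},{"wx":0,"wy":0,"wz":0,"x":0,"y":0,"z":0,"grip":0},{"wx":0,"wy":0,"wz":0,"x":0,"y":0,"z":0,"grip":0},{"wx":0,"wy":0,"wz":0,"x":0,"y":0,"z":0,"grip":0},{"wx":0,"wy":0,"wz":0,"x":0,"y":0,"z":0,"grip":0}]' 80
```

```text
t: 20.65
tcp_pos: [0.4934, -0.408, 0.1299]
tool_rot: [-3.142, 0.0, 3.013]
ft_force: [0.0, -1.0, -3.0]
grip_width: 0.0102
grasp_force: 78.5
```

```bash
python3 -m handwheel '[{"wx":0,"wy":0,"wz":4,"x":0,"y":0.00015,"z":0,"grip":0},{"wx":0,"wy":0,"wz":4,"x":0,"y":0.00015,"z":0,"grip":0},{"wx":0,"wy":0,"wz":4,"x":0,"y":0.00015,"z":0,"grip":0},{"wx":0,"wy":0,"wz":4,"x":0,"y":0.00015,"z":0,"grip":0},{"wx":0,"wy":0,"wz":4,"x":0,"y":0.00015,"z":0,"grip":0},{"wx":0,"wy":0,"wz":4,"x":0,"y":0.00015,"z":0,"grip":0},{"wx":0,"wy":0,"wz":4,"x":0,"y":0.00015,"z":0,"grip":0},{"wx":0,"wy":0,"wz":0,"x":0,"y":0,"z":0,"grip":0},{"wx":0,"wy":0,"wz":0,"x":0,"y":0,"z":0,"grip":0},{"wx":0,"wy":0,"wz":0,"x":0,"y":0,"z":0,"grip":0}]' 80
python3 -c "
from bench import ctrl
s=ctrl.get_state();print(s['joints'],s['moment'])"
```

```text
t: 21.65
tcp_pos: [0.4937, -0.407, 0.1299]
tool_rot: [-3.142, 0.0, 2.525]
ft_force: [0.1, -0.3, -4.2]
grip_width: 0.0104
grasp_force: 78.5
[-8.66420895e-01  3.25875394e-01  1.65427011e+00 -2.19425921e-06
  1.16143092e+00 -1.82061700e+00] [-0.03518723  0.00895596 -0.04052492]
```

```bash
python3 -m handwheel '[{"wx":0,"wy":0,"wz":4,"x":0,"y":0.00015,"z":0,"grip":0},{"wx":0,"wy":0,"wz":4,"x":0,"y":0.00015,"z":0,"grip":0},{"wx":0,"wy":0,"wz":4,"x":0,"y":0.00015,"z":0,"grip":0},{"wx":0,"wy":0,"wz":4,"x":0,"y":0.00015,"z":0,"grip":0},{"wx":0,"wy":0,"wz":4,"x":0,"y":0.00015,"z":0,"grip":0},{"wx":0,"wy":0,"wz":4,"x":0,"y":0.00015,"z":0,"grip":0},{"wx":0,"wy":0,"wz":4,"x":0,"y":0.00015,"z":0,"grip":0},{"wx":0,"wy":0,"wz":4,"x":0,"y":0.00015,"z":0,"grip":0},{"wx":0,"wy":0,"wz":0,"x":0,"y":0,"z":0,"grip":0},{"wx":0,"wy":0,"wz":0,"x":0,"y":0,"z":0,"grip":0}]' 80
python3 -c "
from bench import ctrl
s=ctrl.get_state();print(s['joints'],s['moment'])"
```

```text
t: 22.65
tcp_pos: [0.4946, -0.4063, 0.1299]
tool_rot: [-3.142, -0.0, 1.967]
ft_force: [0.2, -0.1, -3.5]
grip_width: 0.0103
grasp_force: 78.5
[-8.64538043e-01  3.26269437e-01  1.65371695e+00 -9.57977210e-06
  1.16162246e+00 -1.26109276e+00] [ 0.00434762  0.06902715 -0.0098916 ]
```

```bash
python3 -m handwheel '[{"wx":0,"wy":0,"wz":0,"x":0,"y":0,"z":0,"grip":0.03},{"wx":0,"wy":0,"wz":0,"x":0,"y":0,"z":0,"grip":0.04},{"wx":0,"wy":0,"wz":0,"x":0,"y":0,"z":0,"grip":0.04},{"wx":0,"wy":0,"wz":0,"x":0,"y":0,"z":0,"grip":0.04},{"wx":0,"wy":0,"wz":0,"x":0,"y":0,"z":-0.01,"grip":0.04},{"wx":0,"wy":0,"wz":0,"x":0,"y":0,"z":-0.02,"grip":0.04},{"wx":0,"wy":0,"wz":0,"x":0,"y":0,"z":-0.03,"grip":0.04},{"wx":0,"wy":0,"wz":0,"x":0,"y":0,"z":-0.03,"grip":0.04},{"wx":0,"wy":0,"wz":0,"x":0.03,"y":0,"z":-0.02,"grip":0.04},{"wx":0,"wy":0,"wz":0,"x":0.03,"y":0,"z":0,"grip":0.04}]' 80
python3 - <<'E'
from h import *
o=[]
for c in ("wrist","side"):
    p=ctrl.camera_params(c);im=ctrl.snapshot(c)[:,:,::-1];q=proj(p,np.array([.495,-.408,.12])).astype(int)
    w=110 if c=="wrist" else 40;y0,x0=max(q[1]-w,0),max(q[0]-w,0)
    o.append(cv2.resize(im[y0:y0+2*w,x0:x0+2*w],(400,400),interpolation=2));print(c,q,x0,y0)
    print([(round(d['p'],2),atz(p,d['position'],.09).round(4)) for d in ctrl.spot_point("ring",c)])
cv2.imwrite("pics/g.png",np.hstack(o))
E
```

```text
t: 23.65
tcp_pos: [0.4727, -0.3522, 0.2451]
tool_rot: [3.139, 0.008, 1.965]
ft_force: [0.5, -0.0, -0.2]
grip_width: 0.0401
grasp_force: 0.0
wrist [320 238] 210 128
[(0.78, array([ 0.4965, -0.4118,  0.09  ]))]
side [328 125] 288 85
[(0.63, array([ 0.4889, -0.4174,  0.09  ]))]
```

View pics/g.png

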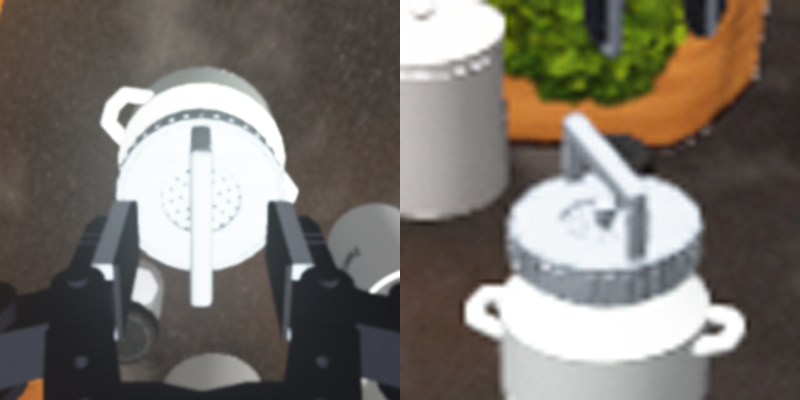

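The ring sits level and fully down on the crock. Its bar is turned about 60° from the ears, the disk shows flat inside, and the gripper is clear.

```bash
python3 -c "
from bench import ctrl
print(ctrl.close_job())"
```

```text
the job is handed in; nothing more can be done
None
```

The crock is closed and the job is handed in at about 24 s of the 54 s: the larger steel disk lies flat on the ledge, and the ring is down over the neck, turned about 60° clockwise and released; the hand-in returned no verdict.

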